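Release the air nozzle pipe from its push-in coupling

TASK

Take the long nozzle pipe off its air coupling on the polishing bench: push the coupling's black release collar fully in so that the pipe springs loose, draw the pipe straight out, and lay it flat in the wooden tray without dropping it. Leave everything else on the bench where it is.

Things in the scene. Friction and masses are not known exactly. Their poses are not given: they have to be found in the camera images.
- pipe: Rigid aluminium pipe, 200 mm long, 34 in diameter, 0.13 kg, with a 40 long brass nozzle tapering to 18 at its outer end. Origin on its axis at mid length; x points from the plugged-in end (x = -100) to the nozzle tip (x = +100). The 34 mm cylinder runs from x = -76 to +60; a groove (26 in diameter) lies at x = -88 to -76. At the start it lies level, its last 70 mm plugged into 'coupling'.
- coupling: Bench air outlet that holds the pipe, fixed: a square aluminium block 64 x 64 x 120 on a dark steel foot 130 x 100. Origin on the bench surface; z up, x points out of the mouth, the way the pipe comes out. The axis of bore and pipe is level, 85 mm above the origin. Two hidden jaws grip the pipe's groove: pulling does not free it until the black collar is pushed in.
- mouth (a point): Mouth of the bore (36 mm wide, 70 deep), on the axis, 70 mm in front of the coupling's origin. When the collar frees the pipe, an inner spring pushes it about 27 mm out and the jaws cannot hold it again, also after the collar is let go. It then still sits loosely some 43 mm deep, drooping up to about 4 degrees: draw it straight out along the coupling's x by 50 mm or more before lifting.
- collar (a joint): Travel of the coupling's release collar in m: 0 sprung out, 0.010 fully in (stop). It slides along the coupling's -x. Its spring takes about 5 N at first, 9 N at the end, and drawing the jaws a few N more; the pipe is freed at 0.006 to 0.009. It springs back when let go.
- collar_face (a point): Centre of the outer face of the release collar, on the pipe's axis (92 mm in front of the coupling's origin when out; moves with the collar). The collar is a black plastic flange round the pipe, 76 mm across, 8 thick, hole 38, so a ring 19 mm broad stands round the pipe, to be pushed anywhere.
- spare: Second bench air outlet, same shape, origin and axes as 'coupling', but with a short blanking plug (knob 44 mm across, ending 112 from the origin) instead of the pipe; nothing on it moves. Not to be used.
- tray_in (a point): Centre of the inner floor of the open dark wooden tray, fixed to the bench; the floor is 8 mm above the bench. Tray outside 270 (its x) x 130 (its y) x 35 high, walls 8, so inside 254 x 114 x 27 deep.
- bar_a: brick-red bar of polishing compound, 110 x 42 x 32, loose. Origin at the centre of its underside. Leave alone.
- bar_b: white bar of polishing compound, 100 x 40 x 30, loose. Origin at the centre of its underside. Leave alone.
- mop: round grey buffing wheel lying flat, 120 across, 34 high, loose. Origin at the centre of its underside. Leave alone.
- jar: jar with a steel lid, 72 across, 90 high, loose. Origin at the centre of its underside. Leave alone.
- driver: screwdriver lying on the bench, loose, about 160 long. Leave alone.
- block: dark wooden block, 150 x 60 x 35, loose. Origin at the centre of its underside. Leave alone.
- frame: black spectacle frame lying flat, 145 wide, loose. Origin between the lenses. Leave alone.
There are look-alikes about, which are no part of the job. Several things have the shape of the pipe; the one meant has the colours described above. What is shaped like the coupling but green is not meant.

How it is judged:
By the outcome, as a careful person would: the job done as asked, in the order asked, and still so for the second after the job is handed in, with the robot touching nothing.
It also fails if it takes over 48 s, if anything falls off the work surface, if the arm or the gripper's body presses on something with over 40 N, if the wrist force passes 120 N, or if a joint passes its speed limit or range.

ROBOT

A 6-joint arm with a two-finger parallel gripper is mounted at the origin on the work surface. World frame = base frame: x ahead of the robot, y to its left, z up, the work surface at z = 0. Lengths are in mm, angles in degrees, forces in N, time in s.
With the tool pointing down it reaches from about 300 to 850 mm from the base axis. Payload 4.2 kg.
Tool frame: the origin (TCP) lies at the very end of the fingers, on their centre line; the grasp point (between the pads) lies 19 mm behind it (env.grip_depth is the distance from the TCP to the grasp point, in mm); z points along the fingers, y is the line along which they close (so a half turn about z gives the same grasp; the last joint's range is limited). The gripper opens to 91 mm and grips with 3 to 60 N. Pads are 32 mm wide; open, the fingers measure 118 mm over their backs; the gripper's body (76 mm by 178 mm) begins 60 mm behind the grasp point.
Start: joints at [74.828, 18.312, 89.639, -0, 72.044, -1.146], TCP at [139.36, 557.873, 213.976] pointing down, gripper open.
Joint ranges: [-177.97, 177.97], [-48.28, 115.42], [12.27, 149.76], [-77.06, 257.06], [2.81, 150.46], [-146.56, 146.56]. Speed limits (degrees/s): [147.25, 147.25, 180, 180, 180, 180].

INTERFACE

Orientations are given as [roll, pitch, yaw] about the fixed x, y, z axes, in that order (R = Rz(yaw) Ry(pitch) Rx(roll)).
In Python, from workcell import env, cams gives the robot as it stands.
- The arm moves only by the tool apply_moves, never from a script. Its argument "deltas" is a list of rows, each a list of 5 numbers: the shift along the tool's x, y, z in m, then the turn about the tool's z in rad, then the opening, from -1 (shut) to 1 (fully open), so that 0 is half open. In form: [[tx, ty, tz, roll, gripper], ...]. A call has 1 to 5 rows; each row is the pose to reach, as a shift and turn from the pose commanded when the call began, along the tool's axes at that moment; what a row does not reach only later rows make up. A row lasts 1/10 s, in which the tool goes at most 50 mm and 8.59 degrees, less where a joint would pass 70% of its speed; a pose out of reach is approached as far as the arm can. A call with a gripper value outside its range is refused whole. The fingers move at their own pace and stop on an object; "grip_force" is the grip in N (left out, the last holds). Time passes only in rows, so rows that repeat a pose let the fingers close. It gives the time, the measured TCP pose, the force, the opening and the grip force at its end, in the units of the state.
- env.state(): the state, without advancing time (a new reading comes with each control period).
- cams.grab_frame(name): name is "scene" or "top" or "wrist"; returns the picture (480x640x3 uint8, blue, green, red); there is no depth.
- cams.get_calibration(name): a dict with "mtx" (3x3 intrinsics, pixels), "k1" (the pictures are not rectified: a ray, as slopes to the right and down, at radius r is drawn at 1 + k1 r^2 times it, then the intrinsics apply), "eye" and "attitude" of the camera in the world; the wrist camera has in their place "tool_from_camera" (4x4, takes a point from camera to tool coordinates, whose origin is the TCP and whose axes are the flange's). Camera axes: x right, y down, z forward; pixel columns grow to the right and rows downward; lengths in mm; the calibration is good to about 2 mm. A picture is of the moment at which its call begins: read the wrist's pose just before it. get_calibration takes no time and is no camera call.
- env.job_done(): hands the job in; it is judged then, once.
The state is a dict: "time_s": time; "qpos": joint angles; "qvel": joint speeds; "effort": joint torques, N m; "ee_pos": TCP position; "ee_rot": TCP orientation; "force": force on the tool from outside, world axes, zero at the start; "torque": the same for the moment, N m; "gripper_width": finger opening in mm; "gripper_force": force on a finger pad.
Only numpy, scipy, OpenCV 4.12 (cv2) and the standard library are available. Lean on these libraries where they do the work, as an engineer would, in place of code of your own. Each camera call takes 0.05 s, during which the arm holds its last target. There are 200 camera calls.

## Working session

There is one attempt and no reset: what is moved stays moved. The work goes in short steps, Python scripts to look and compute and a tool call to move; the robot and the scene stay as the last step left them, time stands still between calls to the robot, and variables do not carry over. Pictures are saved under pics/ and viewed, at most 10 in all, crops included, and the job is handed in when it is done.

Besides the shell and the picture viewer there is one more tool, called after "Emit:" as name([rows], argument=value, ...), one row to a line, values as JSON. apply_moves: Moves the arm, as the interface text tells. Its arguments: {"type":"object","properties":{"deltas":{"type":"array"},"grip_force":{"type":"number"}},"required":["deltas"]}

```bash
ls; mkdir -p pics
cat > h.py <<'E'
import numpy as np, cv2
from scipy.spatial.transform import Rotation as Ro
from workcell import env, cams
E
python3 - <<'E'
from h import *
for n in ("scene","top"):
    c=cams.get_calibration(n); print(n,c)
    cv2.imwrite(f"pics/{n}0.png",cams.grab_frame(n))
print(cams.get_calibration("wrist")); print(env.state())
E
```

```text
pics
scene {'mtx': array([[592.10402278,   0.        , 320.51174641],
       [  0.        , 592.10402278, 244.62724155],
       [  0.        ,   0.        ,   1.        ]]), 'k1': -0.08335105936802761, 'eye': array([1003.32045112,  697.2875935 , 1028.33283482]), 'attitude': array([-137.30798832,   -1.10292845,  148.75468091])}
top {'mtx': array([[437.46897414,   0.        , 318.48267066],
       [  0.        , 437.46897414, 240.67697607],
       [  0.        ,   0.        ,   1.        ]]), 'k1': -0.03911638995853376, 'eye': array([ 411.73067896,  -20.05609079, 1046.53703465]), 'attitude': array([-172.48582179,    0.6550245 ,  -88.30707853])}
{'mtx': array([[339.78428623,   0.        , 316.99702606],
       [  0.        , 339.78428623, 233.00914576],
       [  0.        ,   0.        ,   1.        ]]), 'k1': -0.026721995415442523, 'tool_from_camera': array([[-1.55293239e-03, -9.58629397e-01, -2.84652890e-01,
         8.06561078e+01],
       [ 9.99998686e-01, -1.35611253e-03, -8.88524278e-04,
        -5.85176969e-01],
       [ 4.65744140e-04, -2.84653896e-01,  9.58630243e-01,
        -1.70331842e+02],
       [ 0.00000000e+00,  0.00000000e+00,  0.00000000e+00,
         1.00000000e+00]])}
{'time_s': 0.1, 'qpos': array([ 7.48282996e+01,  1.83488151e+01,  8.97009655e+01, -4.45135151e-04,
        7.20428581e+01, -1.14636082e+00]), 'qvel': array([-0.04587184, -0.0622798 , -0.08795912,  0.00553283,  0.07366407,
        0.07292217]), 'effort': array([ 5.24346433e-04, -4.13332772e+01, -2.32509255e+01,  7.30965030e-02,
        4.21612593e-02, -5.40652297e-05]), 'ee_pos': array([139.23796322, 557.4149619 , 213.18545701]), 'ee_rot': array([-1.79907371e+02, -1.43022421e-03,  1.65974797e+02]), 'force': array([-0.55994795, -0.75847488, -0.39082805]), 'torque': array([-0.05245269,  0.02442301, -0.04867946]), 'gripper_force': 0.0, 'gripper_width': 91.43836749972246}
```

View pics/top0.png

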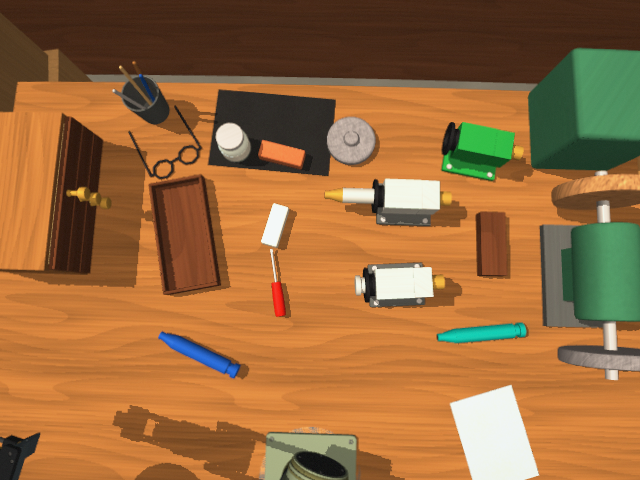

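View pics/scene0.png

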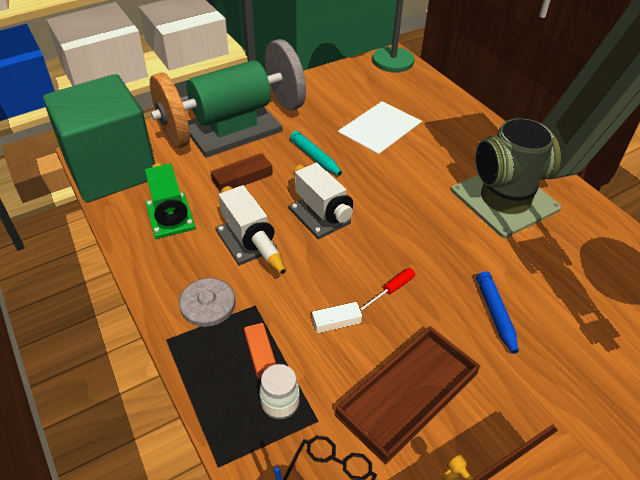

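The top view shows the candidates for the pipe:
- Aluminium and brass pipe at (350,196), plugged into the grey coupling at (408,196). This is the one described.
- Blue look-alike at (200,354).
- Teal look-alike at (482,333).

The other outlets are the spare with its plug at (395,285) and the green coupling at (480,145). The tray is at (185,235).

```bash
cat >> h.py <<'E'
def cam(n,st=None):
    c=cams.get_calibration(n)
    if n!="wrist": return c,Ro.from_euler("xyz",c["attitude"],degrees=True).as_matrix(),np.array(c["eye"])
    st=st or env.state(); R=Ro.from_euler("xyz",st["ee_rot"],degrees=True).as_matrix(); T=c["tool_from_camera"]
    return c,R@T[:3,:3],R@T[:3,3]+st["ee_pos"]
def ray(cm,uv):
    c,R,e=cm; d=cv2.undistortPoints(np.array([[uv]],float),c["mtx"],np.array([c["k1"],0,0,0]))[0,0]
    return e,R@np.array([d[0],d[1],1])
def onz(cm,uv,z):
    e,d=ray(cm,uv); return e+d*(z-e[2])/d[2]
def proj(cm,P):
    c,R,e=cm; return cv2.projectPoints(((np.atleast_2d(P)-e)@R)[:,None],np.zeros(3),np.zeros(3),c["mtx"],np.array([c["k1"],0,0,0,0][:4]))[0][:,0]
def tri(c1,p1,c2,p2):
    e1,d1=ray(c1,p1);e2,d2=ray(c2,p2)
    s=np.linalg.lstsq(np.c_[d1,-d2],e2-e1,rcond=None)[0]; a,b=e1+s[0]*d1,e2+s[1]*d2
    return (a+b)/2,np.linalg.norm(a-b)
E
python3 - <<'E'
from h import *
np.set_printoptions(precision=1,suppress=True)
T=cam("top");S=cam("scene")
print("base",proj(T,[0,0,0.]))
print("tip",onz(T,(325,195),85),tri(T,(325,195),S,(280,272)))
for p in [(384,180),(439,180),(441,212),(384,212)]: print("blk",onz(T,p,120))
for p in [(151,183),(203,176),(220,285),(165,294)]: print("tray",onz(T,p,35))
i=cams.grab_frame("top"); j=cams.grab_frame("scene")
out=np.vstack([cv2.resize(i[160:230,310:460],(800,373),interpolation=cv2.INTER_CUBIC)])
cv2.imwrite("pics/crop.png",out)
E
```

```text
base [[309.6 479.7]]
tip [642.2 -16.9  85. ] (array([645.3, -17.9,  77.7]), np.float64(3.343117922414879))
blk [ 670.7 -144.4  120. ]
blk [ 674.2 -264.3  120. ]
blk [ 603.3 -268.   120. ]
blk [ 599.8 -145.1  120. ]
tray [673.1 401.5  35. ]
tray [693.2 276.6  35. ]
tray [435.  220.1  35. ]
tray [410.2 347.3  35. ]
```

View pics/crop.png

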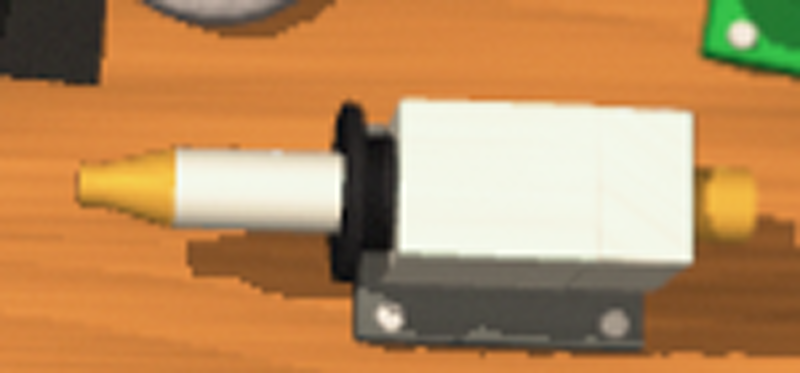

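The crop confirms the choice: aluminium pipe with a brass nozzle (tip at crop 80,185), black collar (345,190) and aluminium block. The pipe runs roughly along world +y. Next I move above it for a close look.

Emit:
apply_moves([
  [-0.04,-0.029,0,0,1],
  [-0.08,-0.058,0,0,1],
  [-0.12,-0.087,0,0,1],
  [-0.16,-0.116,0,0,1],
  [-0.2,-0.145,0,0,1],
])

```text
time_s: 0.7
ee_pos: [299.1, 367.1, 213.9]
ee_rot: [180.0, 0.0, 166.0]
force: [0.7, 0.4, 0.2]
gripper_width: 91.5
gripper_force: 0.0
```

Emit:
apply_moves([
  [-0.04,-0.029,0,0,1],
  [-0.08,-0.058,0,0,1],
  [-0.12,-0.087,0,0,1],
  [-0.16,-0.116,0,0,1],
  [-0.2,-0.145,0,0,1],
])

```text
time_s: 1.2
ee_pos: [458.1, 177.8, 214.0]
ee_rot: [180.0, 0.0, 166.0]
force: [0.4, 1.0, -0.0]
gripper_width: 91.2
gripper_force: 0.0
```

Emit:
apply_moves([
  [-0.04,-0.029,0,0,1],
  [-0.08,-0.058,0,0,1],
  [-0.12,-0.087,0,0,1],
  [-0.16,-0.116,0,0,1],
  [-0.2,-0.145,0,0,1],
])

```text
time_s: 1.7
ee_pos: [617.0, -11.4, 213.8]
ee_rot: [180.0, -0.0, 165.9]
force: [0.3, 0.6, -0.6]
gripper_width: 91.1
gripper_force: 0.0
```

Emit:
apply_moves([
  [-0.03,-0.023,0,0.14,1],
  [-0.03,-0.023,0,0.29,1],
  [-0.03,-0.023,0,0.44,1],
  [-0.03,-0.023,0,0.59,1],
  [-0.03,-0.023,0,0.73,1],
])

```text
time_s: 2.2
ee_pos: [639.5, -39.4, 213.4]
ee_rot: [-180.0, -0.0, 123.8]
force: [0.6, 0.8, -0.2]
gripper_width: 91.3
gripper_force: 0.0
```

Emit:
apply_moves([
  [0,0,0,0.14,1],
  [0,0,0,0.29,1],
  [0,0,0,0.44,1],
  [0,0,0,0.58,1],
  [0,0,0,0.58,1],
])

```text
time_s: 2.7
ee_pos: [639.4, -39.1, 213.6]
ee_rot: [-180.0, -0.0, 90.9]
force: [0.5, 0.2, 0.0]
gripper_width: 91.3
gripper_force: 0.0
```

Run:
```python
from h import *
print(env.state()["ee_pos"],env.state()["ee_rot"])
cv2.imwrite("pics/w1.png",cams.grab_frame("wrist"))
```

```text
[639.4371854  -39.14916404 213.62504537] [-1.79965191e+02 -8.12860384e-03  9.09342126e+01]
```

View pics/w1.png

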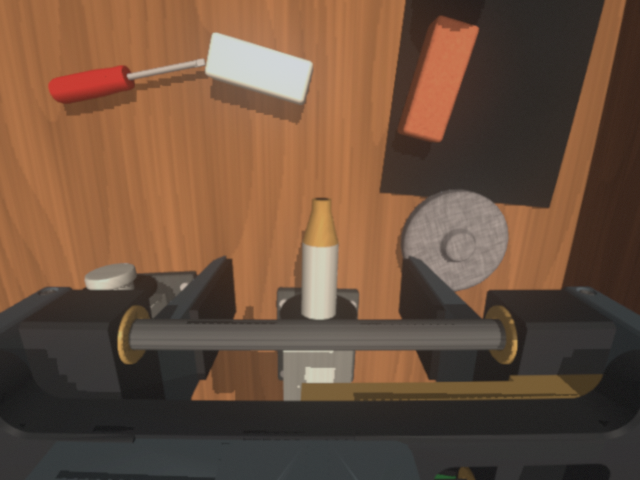

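The nozzle tip is at (321,199), the brass/aluminium boundary at row 243, and the pipe edges at columns 302 to 337. The collar's top starts near row 293, with the pipe meeting it at about (319,317).

Run:
```python
from h import *
np.set_printoptions(precision=1,suppress=True)
W=cam("wrist");T=cam("top");S=cam("scene")
i=cv2.imread("pics/w1.png");h=cv2.cvtColor(i,cv2.COLOR_BGR2HSV)
for r in (202,215,230,242,250,265,280,295,310):
    row=h[r,285:355].astype(int)
    m=(row[:,1]<90)&(row[:,2]>110) if r>244 else (row[:,0]>15)&(row[:,1]>120)
    c=np.where(m)[0]+285
    if len(c): a,b=onz(W,(c[0]-.5,r),85),onz(W,(c[-1]+.5,r),85); print(r,c[0],c[-1],(a+b)/2,np.linalg.norm(a-b))
print("tip W/T",tri(W,(321,199),T,(325,195)),"W/S",tri(W,(321,199),S,(281,272)))
# top-camera pipe centreline
t=cams.grab_frame("top");h=cv2.cvtColor(t,cv2.COLOR_BGR2HSV)
for u in range(330,376,6): print(u,t[185:208:3,u].sum(1))
```

```text
202 313 330 [642.9 -18.9  85. ] 16.094666485584284
215 311 331 [642.7 -30.9  85. ] 18.98507157143673
230 307 334 [642.5 -45.   85. ] 25.643903674435848
242 304 336 [642.3 -56.6  85. ] 30.544540489283644
250 302 337 [641.9 -64.4  85. ] 33.56050268331149
265 302 337 [642.2 -79.4  85. ] 34.02028864414919
280 302 336 [642.1 -94.9  85. ] 33.538281893586465
295 302 335 [ 641.9 -110.8   85. ] 33.04627157432872
310 302 335 [ 642.2 -127.1   85. ] 33.529901331111994
tip W/T (array([642.5, -16.8,  83. ]), np.float64(0.38097534212567413)) W/S (array([643.3, -18.5,  76.3]), np.float64(2.0390699392819354))
330 [149 144 138 364 457 451 451 448]
336 [144 147 136 199 456 446 449 441]
342 [150 143 131 132 442 443 445 439]
348 [149 148 133 126 460 457 450 450]
354 [195 195 176 118 427 460 458 455]
360 [446 551 713 236 318 481 471 449]
366 [447 506 710 736 722 471 465 447]
372 [264 268 265 266 266 431 438 427]
```

The widths match the stated sizes. The pipe axis is at x≈642, z=85 with yaw ≈89.5°, the tip at y≈-17, so the collar face is at y≈-125. I'll straddle the pipe with the fingers half open.

Emit:
apply_moves([
  [-0.041,0.003,0,0.02,0.05],
  [-0.041,0.003,0.0,0.02,0.05],
  [-0.041,0.003,0.0,0.02,0.05],
  [-0.041,0.003,0.0,0.02,0.05],
  [-0.041,0.003,0.0,0.02,0.05],
])

```text
time_s: 3.3
ee_pos: [643.2, -79.3, 213.9]
ee_rot: [-180.0, -0.0, 89.9]
force: [-0.0, -0.7, 0.8]
gripper_width: 54.4
gripper_force: 0.0
```

Emit:
apply_moves([
  [0,0,0.02,0,0.05],
  [0,0,0.04,0,0.05],
  [0,0,0.06,0,0.05],
  [0,0,0.08,0,0.05],
  [0,0,0.08,0,0.05],
])

```text
time_s: 3.8
ee_pos: [641.2, -79.1, 131.0]
ee_rot: [-179.6, -0.1, 89.8]
force: [-0.2, 0.2, -0.7]
gripper_width: 47.5
gripper_force: 0.0
```

Emit:
apply_moves([
  [0,0.0,0.02,0,0.05],
  [0,0.0,0.04,0,0.05],
  [0,0.0,0.059,0,0.05],
  [0,0.0,0.059,0,0.05],
])

```text
time_s: 4.2
ee_pos: [642.0, -79.5, 73.5]
ee_rot: [-179.8, -0.0, 89.8]
force: [0.4, -0.2, -0.6]
gripper_width: 48.1
gripper_force: 0.0
```

Run:
```python
from h import *
s=env.state();print(s["ee_pos"],s["ee_rot"],s["force"])
w=cams.grab_frame("wrist");s=cams.grab_frame("scene")[150:300,170:340]
cv2.imwrite("pics/w2.png",np.vstack([cv2.resize(s,(400,353)),cv2.resize(w[150:350,170:490],(400,240))]))
```

```text
[641.96764454 -79.47550461  73.45274585] [-1.79772281e+02 -4.03863511e-02  8.98171041e+01] [ 0.44563867 -0.16810261 -0.55264637]
```

View pics/w2.png

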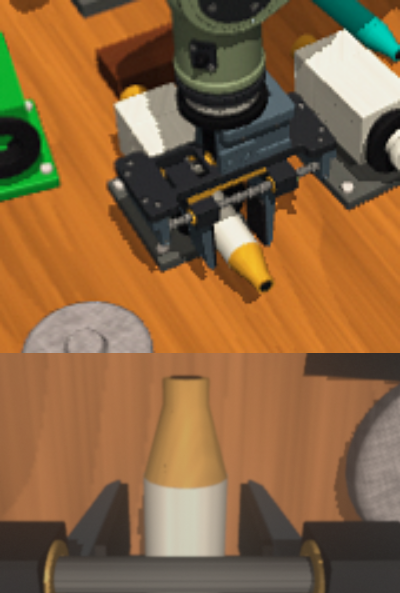

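The pipe is centred between the fingers, which clear it on both sides. Now I push gently toward the collar.

Emit:
apply_moves([
  [-0.012,0,0,0,0.05],
  [-0.022,0,0,0,0.05],
  [-0.027,0,0,0,0.05],
  [-0.03,0,0,0,0.05],
  [-0.032,0,0,0,0.05],
])

```text
time_s: 4.8
ee_pos: [643.8, -110.4, 76.3]
ee_rot: [179.9, -0.3, 89.6]
force: [0.9, 8.2, 3.9]
gripper_width: 47.8
gripper_force: 4.4
```

Emit:
apply_moves([
  [-0.002,0,0,0,0.05],
  [-0.004,0,0,0,0.05],
  [-0.004,0,0,0,0.05],
])

```text
time_s: 5.1
ee_pos: [643.8, -114.2, 76.3]
ee_rot: [179.9, -0.3, 89.6]
force: [-0.1, 7.5, 4.1]
gripper_width: 47.5
gripper_force: 4.0
```

Emit:
apply_moves([
  [-0.002,0,0,0,0.05],
  [-0.004,0,0,0,0.05],
  [-0.004,0,0,0,0.05],
])

```text
time_s: 5.4
ee_pos: [643.7, -116.9, 76.3]
ee_rot: [179.9, -0.4, 89.6]
force: [0.5, 10.9, 5.4]
gripper_width: 48.0
gripper_force: 5.5
```

Emit:
apply_moves([
  [-0.002,0,0,0,0.05],
  [-0.003,0,0,0,0.05],
  [-0.003,0,0,0,0.05],
])

```text
time_s: 5.7
ee_pos: [643.8, -116.9, 76.4]
ee_rot: [179.9, -0.7, 89.6]
force: [0.5, 17.8, 6.0]
gripper_width: 48.0
gripper_force: 9.4
```

Emit:
apply_moves([
  [-0.003,0,0,0,0.05],
  [-0.005,0,0,0,0.05],
  [-0.005,0,0,0,0.05],
])

```text
time_s: 6.0
ee_pos: [643.8, -116.9, 76.5]
ee_rot: [179.9, -1.1, 89.5]
force: [1.3, 32.4, 7.5]
gripper_width: 47.9
gripper_force: 16.1
```

Run:
```python
from h import *
np.set_printoptions(precision=1,suppress=True)
s=env.state();print(s["ee_pos"],s["ee_rot"],s["force"])
W=cam("wrist"); w=cams.grab_frame("wrist");h=cv2.cvtColor(w,cv2.COLOR_BGR2HSV)
cv2.imwrite("pics/w3.png",w)
m=((h[...,0]>14)&(h[...,0]<32)&(h[...,1]>110)).astype(np.uint8); m[:,:285]=0;m[:,360:]=0;m[300:]=0
r=np.where(m.sum(1)>8)[0];print(r[:1],r[-1:])
print(onz(W,(320,r[0]),85)," expected tip px if sprung",proj(W,[[642,10,85.],[642,-17,85]]))
s=cams.grab_frame("scene")[150:300,170:340]
cv2.imwrite("pics/w3.png",np.vstack([cv2.resize(s,(400,353)),cv2.resize(w[100:340,160:480],(400,300))])[:600])
```

```text
[ 643.8 -116.9   76.5] [179.9  -1.1  89.5] [ 1.3 32.4  7.5]
[17] [111]
[646.2  10.8  85. ]  expected tip px if sprung [[310.2  19.1]
 [311.1  86.2]]
```

View pics/w3.png

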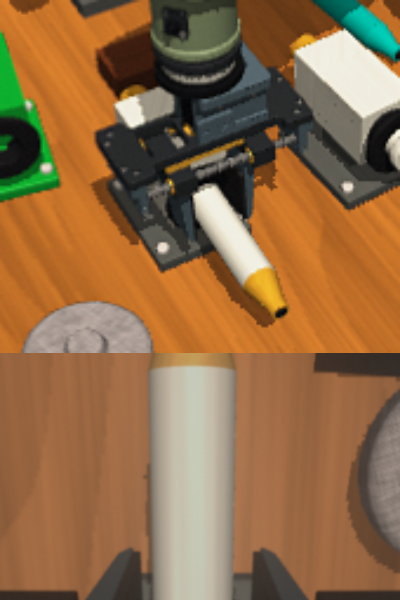

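The pipe has sprung out with its tip at y≈10, and the collar is on its stop. I back off to the pipe's middle (y≈-84) and grip it.

Emit:
apply_moves([
  [0.01,0,0,0,0.05],
  [0.02,0,0,0,0.05],
  [0.035,0,0.002,0,0.05],
  [0.043,0,0.003,0,0.05],
  [0.043,0,0.003,0,0.05],
])

```text
time_s: 6.6
ee_pos: [642.9, -84.4, 71.5]
ee_rot: [-179.9, -0.0, 89.8]
force: [0.3, -0.8, 0.8]
gripper_width: 47.5
gripper_force: 0.0
```

Emit:
apply_moves([
  [0,0,0,0,-0.2],
  [0,0,0,0,-0.3],
  [0,0,0,0,-0.4],
  [0,0,0,0,-0.5],
  [0,0,0,0,-0.5],
], grip_force=20)

```text
time_s: 7.1
ee_pos: [643.1, -85.7, 71.9]
ee_rot: [-180.0, 0.0, 89.8]
force: [0.0, -1.8, -0.5]
gripper_width: 33.9
gripper_force: 19.9
```

Emit:
apply_moves([
  [0.008,0,0,0,-0.5],
  [0.016,0,0,0,-0.5],
  [0.024,0,0,0,-0.5],
  [0.032,0,0,0,-0.5],
  [0.04,0,0,0,-0.5],
])

```text
time_s: 7.6
ee_pos: [643.4, -44.0, 71.9]
ee_rot: [-180.0, -0.0, 89.8]
force: [0.0, -0.0, -1.5]
gripper_width: 33.5
gripper_force: 19.9
```

Emit:
apply_moves([
  [0.01,0,0,0,-0.5],
  [0.02,0,0,0,-0.5],
  [0.03,0,0,0,-0.5],
  [0.04,0,0,0,-0.5],
  [0.04,0,0,0,-0.5],
])

```text
time_s: 8.1
ee_pos: [643.5, -3.5, 71.9]
ee_rot: [180.0, -0.0, 89.9]
force: [0.9, 0.0, -1.5]
gripper_width: 33.6
gripper_force: 19.9
```

Run:
```python
from h import *
w=cams.grab_frame("wrist");s=cams.grab_frame("scene")[150:350,170:400]
cv2.imwrite("pics/w4.png",np.vstack([cv2.resize(s,(400,348)),cv2.resize(w,(333,250))[:, :400] if 0 else cv2.resize(w,(400,250))]))
```

```text
(no output)
```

View pics/w4.png

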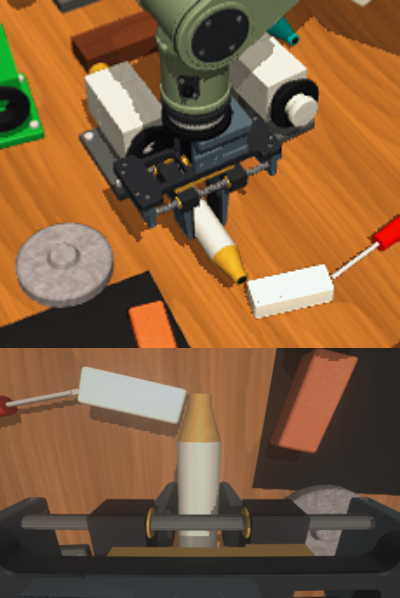

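The pipe is fully out of the coupling and held level. I lift it, and check that the cabinet knob beside the tray won't be in the way.

Emit:
apply_moves([
  [0,0,-0.02,0,-0.5],
  [0,0,-0.045,0,-0.5],
  [0,0,-0.075,0,-0.5],
  [0,0,-0.105,0,-0.5],
  [0,0,-0.12,0,-0.5],
])

```text
time_s: 8.7
ee_pos: [644.7, -5.8, 195.2]
ee_rot: [179.7, 0.0, 89.7]
force: [-0.0, 0.2, -1.5]
gripper_width: 33.6
gripper_force: 19.9
```

Run:
```python
from h import *
np.set_printoptions(precision=1,suppress=True)
T=cam("top");S=cam("scene")
print("knob",tri(T,(104,202),S,(457,465)))
s=env.state();W=cam("wrist",s);print(s["ee_pos"],s["ee_rot"])
w=cams.grab_frame("wrist");t=cams.grab_frame("top");sc=cams.grab_frame("scene")
def tip(im,lo,hi):
    h=cv2.cvtColor(im,cv2.COLOR_BGR2HSV);m=cv2.inRange(h,lo,hi);return m
h=cv2.cvtColor(w,cv2.COLOR_BGR2HSV);m=((h[...,0]>14)&(h[...,0]<32)&(h[...,1]>110)).astype(np.uint8);m[:,:280]=0;m[:,360:]=0;m[250:]=0
r=np.where(m.sum(1)>8)[0];print("tip row",r[0],"end",r[-1],[onz(W,(320,r[0]),z)[1] for z in (195,200,205)],[onz(W,(320,r[-1]),z)[1] for z in (195,200,205)])
for a in [((151,183),(367,448)),]: pass
# tray rim corners: top & scene
for p in [(151,183),(203,176),(220,285),(165,294)]: print(onz(T,p,35),proj(S,onz(T,p,35)))
```

```text
knob (array([606.5, 491.3,  87.6]), np.float64(17.987659290338154))
[644.7  -5.8 195.2] [179.7   0.   89.7]
tip row 87 end 180 [np.float64(94.67435494621651), np.float64(94.08235473384636), np.float64(93.4903545214762)] [np.float64(51.33989884043517), np.float64(52.01887116841242), np.float64(52.69784349638966)]
[673.1 401.5  35. ] [[383.5 453.2]]
[693.2 276.6  35. ] [[335.6 402.9]]
[435.  220.1  35. ] [[427.3 322.6]]
[410.2 347.3  35. ] [[477.3 363.2]]
```

Emit:
apply_moves([
  [0.025,-0.007,0,0,-0.5],
  [0.06,-0.018,0,0,-0.5],
  [0.1,-0.029,0,0,-0.5],
  [0.14,-0.041,0,0,-0.5],
  [0.18,-0.053,0,0,-0.5],
])

```text
time_s: 9.35
ee_pos: [589.8, 175.9, 189.9]
ee_rot: [-179.8, 0.1, 89.7]
force: [0.2, -0.5, -0.9]
gripper_width: 33.5
gripper_force: 19.9
```

Emit:
apply_moves([
  [0.04,-0.012,0,0,-0.5],
  [0.08,-0.024,0,0,-0.5],
  [0.11,-0.033,0,0,-0.5],
  [0.13,-0.038,0,0,-0.5],
  [0.135,-0.039,0,0,-0.5],
])

```text
time_s: 9.85
ee_pos: [551.3, 311.8, 189.9]
ee_rot: [-179.8, 0.1, 89.9]
force: [0.9, 0.3, -1.9]
gripper_width: 33.4
gripper_force: 19.9
```

Emit:
apply_moves([
  [0,0,0,-0.1,-0.5],
  [0,0,0,-0.22,-0.5],
  [0,0,0,-0.35,-0.5],
  [0,0,0,-0.48,-0.5],
  [0,0,0,-0.6,-0.5],
])

```text
time_s: 10.35
ee_pos: [552.8, 308.5, 190.6]
ee_rot: [-179.8, 0.0, 124.4]
force: [0.3, -0.6, -1.5]
gripper_width: 33.5
gripper_force: 19.9
```

Emit:
apply_moves([
  [0,0,0,-0.12,-0.5],
  [0,0,0,-0.25,-0.5],
  [0,0,0,-0.38,-0.5],
  [0,0,0,-0.51,-0.5],
  [0,0,0,-0.64,-0.5],
])

```text
time_s: 10.85
ee_pos: [552.8, 308.5, 190.6]
ee_rot: [-179.9, -0.1, 161.0]
force: [0.3, -0.8, -1.9]
gripper_width: 33.3
gripper_force: 19.9
```

Emit:
apply_moves([
  [0,0,0,-0.12,-0.5],
  [0,0,0,-0.25,-0.5],
  [0,0,0,-0.38,-0.5],
  [0,0,0,-0.48,-0.5],
  [0,0,0,-0.54,-0.5],
])

```text
time_s: 11.35
ee_pos: [552.8, 308.5, 190.6]
ee_rot: [-179.9, -0.1, -168.1]
force: [0.3, 0.1, -0.7]
gripper_width: 33.8
gripper_force: 19.9
```

Run:
```python
from h import *
s=env.state();print(s["ee_pos"],s["ee_rot"])
w=cams.grab_frame("wrist");s=cams.grab_frame("scene")[150:480,250:560]
cv2.imwrite("pics/w5.png",np.vstack([cv2.resize(s,(400,340)),cv2.resize(w,(400,260))]))
```

```text
[552.81867756 308.50837017 190.60244572] [-1.79922342e+02 -1.27656405e-01 -1.68137797e+02]
```

View pics/w5.png

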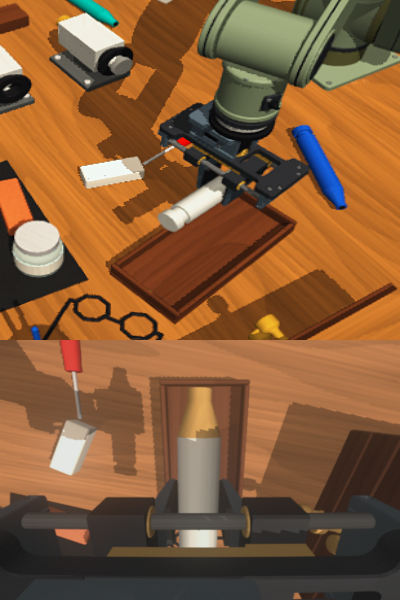

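The pipe is above the tray and aligned with its long axis, with the nozzle toward the robot. The tray reads slightly to the right (column 204 against 199 for the pipe), so I shift +4 mm and lower.

Emit:
apply_moves([
  [0,0.004,0.03,0,-0.5],
  [0,0.004,0.065,0,-0.5],
  [0,0.004,0.1,0,-0.5],
  [0,0.004,0.125,0,-0.5],
  [0,0.004,0.135,0,-0.5],
])

```text
time_s: 11.95
ee_pos: [550.2, 312.3, 53.4]
ee_rot: [-179.9, -0.4, -168.3]
force: [-0.6, -0.3, -0.3]
gripper_width: 33.7
gripper_force: 19.9
```

Emit:
apply_moves([
  [0,0,0.01,0,-0.5],
  [0,0,0.02,0,-0.5],
  [0,0,0.03,0,-0.5],
  [0,0,0.034,0,-0.5],
  [0,0,0.034,0,-0.5],
])

```text
time_s: 12.45
ee_pos: [551.8, 314.1, 22.6]
ee_rot: [-180.0, -0.0, -168.2]
force: [-0.3, -0.6, -1.3]
gripper_width: 33.6
gripper_force: 19.9
```

Emit:
apply_moves([
  [0,0,0.002,0,-0.5],
  [0,0,0.004,0,-0.5],
  [0,0,0.004,0,-0.5],
])

```text
time_s: 12.75
ee_pos: [552.3, 314.4, 19.3]
ee_rot: [180.0, 0.1, -168.2]
force: [0.6, 0.8, -0.7]
gripper_width: 33.7
gripper_force: 19.9
```

Emit:
apply_moves([
  [0,0,0.002,0,-0.5],
  [0,0,0.003,0,-0.5],
  [0,0,0.003,0,-0.5],
])

```text
time_s: 13.05
ee_pos: [553.0, 314.9, 16.8]
ee_rot: [179.9, 0.2, -168.3]
force: [1.1, 2.1, 4.1]
gripper_width: 33.8
gripper_force: 20.0
```

Emit:
apply_moves([
  [0,0,0.002,0,-0.5],
  [0,0,0.002,0,-0.5],
])

```text
time_s: 13.25
ee_pos: [553.2, 314.9, 16.0]
ee_rot: [179.9, 0.2, -168.3]
force: [0.6, 0.6, 10.7]
gripper_width: 33.6
gripper_force: 20.0
```

Run:
```python
from h import *
s=cams.grab_frame("scene")[290:480,310:500]
w=cams.grab_frame("wrist")
cv2.imwrite("pics/w6.png",np.vstack([cv2.resize(s,(350,350)),cv2.resize(w,(350,250))]))
```

```text
(no output)
```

View pics/w6.png

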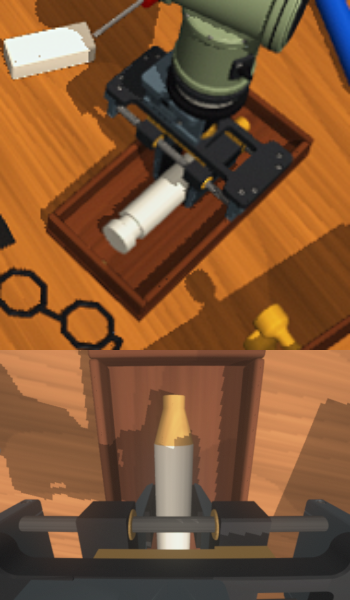

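The pipe is resting on the tray floor, inside the walls, with 10.7 N on the tool. I ease the grip, open a little and rise.

Emit:
apply_moves([
  [0,0,-0.001,0,-0.3],
  [0,0,-0.001,0,-0.25],
  [0,0,-0.001,0,-0.15],
  [0,0,-0.001,0,0],
  [0,0,-0.001,0,0.1],
], grip_force=4)

```text
time_s: 13.85
ee_pos: [551.3, 313.8, 14.2]
ee_rot: [-180.0, -0.1, -168.2]
force: [-0.4, -0.2, -0.8]
gripper_width: 49.2
gripper_force: 0.0
```

Emit:
apply_moves([
  [0,0,0,0,0.1],
  [0,0,-0.01,0,0.1],
  [0,0,-0.03,0,0.1],
  [0,0,-0.06,0,0.1],
  [0,0,-0.09,0,0.1],
])

```text
time_s: 14.35
ee_pos: [551.8, 314.1, 106.3]
ee_rot: [-180.0, -0.0, -168.2]
force: [0.9, 0.2, -0.8]
gripper_width: 50.4
gripper_force: 0.0
```

Emit:
apply_moves([
  [0,0,-0.04,0,0.1],
  [0,0,-0.08,0,0.1],
  [-0.02,0,-0.1,0,0.1],
  [-0.02,0,-0.12,0,0.1],
  [-0.02,0,-0.12,0,0.1],
])

```text
time_s: 14.85
ee_pos: [573.1, 319.0, 228.9]
ee_rot: [179.9, 0.4, -168.3]
force: [-0.4, 0.5, -0.5]
gripper_width: 49.9
gripper_force: 0.0
```

Run:
```python
from h import *
s=cams.grab_frame("scene")
w=cams.grab_frame("wrist")
cv2.imwrite("pics/w7.png",np.vstack([cv2.resize(s,(420,315)),cv2.resize(w,(420,285))]))
```

```text
(no output)
```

View pics/w7.png

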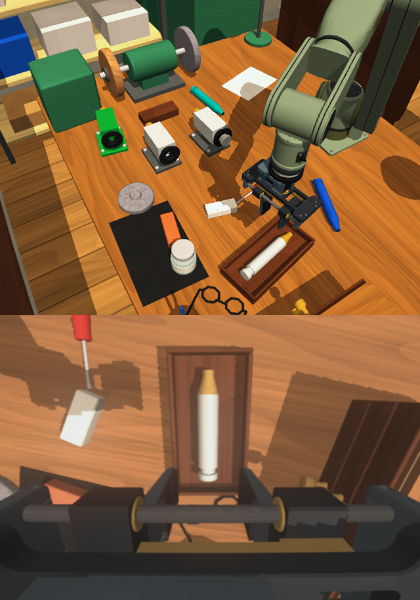

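The pipe lies flat in the tray, the other items appear where they were, and the arm is clear of everything.

```bash
python3 -c "
from h import *
print(env.job_done())"
```

```text
the job is handed in; nothing more can be done
None
```

I released the pipe by pushing the collar to its stop, drew it straight out, and laid it flat in the wooden tray. The job was handed in at about 15 s with the arm clear; no verdict came back.

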